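# Start the coin canister's twist lid and hold it halfway

## Task

Take the pack of bookmarks off the open mouth of the coin canister and lay it flat on the desk, then set the lid in with its two lugs through the two notches until its flange sits down on the rim. Turn the lid clockwise (seen from above) half of its way, so that its grip bar points at the single rib on the canister's side, without going on to the click at the double rib, and finish still gripping the lid there, because I want to check the lugs before it is locked. Leave the stapler, the label roll and the slip block where they are.

Things in the scene. Friction and masses are not known exactly. Their poses are not given: they have to be found in the camera images.
- canister: Grey round coin canister bolted to the desk, 84 mm across, 75 mm high, on a dark round foot 106 mm across. Origin: centre of its underside, z up. Two notches in the lip of its mouth, at its +x and -x sides, take the lid's lugs, either way round. Below the lip the lugs turn only clockwise from above (+x toward -y): free for 60 degrees, then over a light spring pin (the click) to a stop at 90.
- mouth (a point): Centre of the canister's mouth, level with the rim, 75 mm above the canister's origin; axes as the canister's. The opening has radius 26 mm in an aluminium lip 5 mm thick; the notches reach out to radius 33 mm and are 12 to 15 mm wide.
- half_ribs: The two single upright ribs on the canister's outer wall just below the rim, 5 mm proud, one on each side: the halfway marks. Origin: centre of the mouth; its +x and -x point at the two ribs, 45 degrees clockwise (from above) from the canister's notches. Pairs of such ribs, 90 degrees from the notches, mark the locked position.
- lid: Black bayonet lid, about 120 g, loose, standing right way up on the desk. Origin: centre of its spigot's underside, z up. Spigot radius 24 mm with chamfered foot; two lugs along +x and -x, 9 mm wide, out to radius 31 mm, 2.5 to 7.5 mm above the origin. Seated, its origin lies 14 mm below the rim, with 1.5 mm play up and 2 mm sideways; with the lugs still on top of the lip, only 2.5 mm below.
- lid_bar (a point): Middle of the lid's grip bar, 35 mm above the lid's origin. The bar is 52 mm long along the lid's x (in line with the lugs), 14 mm wide along y, and stands from 19 to 51 mm above the origin, on a round flange of radius 36 mm that lies 14 to 19 mm above the origin.
- bookmarks: Flat teal pack of bookmarks, loose, 50 mm (its x) by 166 mm (its y) by 16 mm high, lying across the canister's mouth. Origin: centre of its underside. Grasp across the 50 mm. A good clear place on the desk for it is around x 0.64, y 0.31 with its length along y.
- stapler: Desk stapler, 37x150x52 mm, loose, to be left alone. Origin: centre of its underside, length along its y.
- label_roll: Roll of white labels, 68 mm across, 30 mm high, loose, to be left alone. Origin: centre of its underside.
- slip_block: Block of paper slips, 67x92x24 mm, loose, to be left alone. Origin: centre of its underside.
Mind the look-alikes: they are no part of the job. What is shaped like the lid but green or yellow is not meant.

How it is judged:
On the way, in this order (a step that is already met when the one before it is completed fails the run):
1. the pack of bookmarks lies flat on the desk, released, clear of the canister (height (world z) of bookmarks between -0.006 and 0.006 m and angle between bookmarks's own z axis and vertical below 0.1 rad and contact force between each of the fingers, canister and bookmarks below 0.1 N and linear speed of bookmarks below 0.02 m/s), for 0.2 s.
2. the lid is down in the mouth with its lugs through the notches (z of lid in the frame of mouth below -0.0105 m and horizontal distance between lid and mouth below 0.005 m and angle between lid's own z axis and vertical below 0.12 rad and angle between the x axis of lid and the x axis of canister, either way round below 0.3 rad), for 0.05 s.
At the end, for the whole second after the job is handed in: Lid seated (origin 10.5 mm or more below the rim, within 5 mm of the axis, tilt under 0.12 rad), turned clockwise 45 degrees +-12, at rest, gripped with over 3 N; bookmarks flat on the desk, released, touching neither fingers nor canister (all of step 1 and z of lid in the frame of mouth below -0.0105 m and horizontal distance between lid and mouth below 0.005 m and angle between lid's own z axis and vertical below 0.12 rad and angle between the x axis of lid and the x axis of half_ribs, either way round below 0.21 rad and contact force between the fingers and lid above 3 N and angular speed of lid below 0.1 rad/s and linear speed of lid below 0.02 m/s); the arm keeps its last pose, push and grip.
It fails at once if the lid is turned on to the click (z of lid in the frame of mouth below -0.0105 m and horizontal distance between lid and mouth below 0.005 m and angle between lid's own z axis and vertical below 0.12 rad and angle between the x axis of lid and the x axis of canister, either way round above 1.15 rad).
It fails at once if the stapler is shifted by more than 2 cm (distance of stapler from where it was at the start of the episode above 0.02 m).
It fails at once if the label roll is shifted by more than 2 cm (distance of label_roll from where it was at the start of the episode above 0.02 m).
It fails at once if the slip block is shifted by more than 2 cm (distance of slip_block from where it was at the start of the episode above 0.02 m).
It also fails if it takes over 58 s, if anything falls off the work surface, if the arm or the gripper's body presses on something with over 40 N, if the wrist force passes 120 N, or if a joint passes its speed limit or range.

## Robot

A 6-joint arm with a two-finger parallel gripper is mounted at the origin on a cart in front of the work surface, level with it; the furniture and walls round the work are solid. World frame = base frame: x ahead of the robot, y to its left, z up, the work surface at z = 0. Lengths are in m, angles in rad, forces in N, time in s.
With the tool pointing down it reaches from about 0.325 to 0.775 m from the base axis. Payload 5.5 kg.
Tool frame: the origin (TCP) lies between the finger pads; the fingertips stand 8 mm ahead of it and the grasp point (between the pads) lies 11 mm behind it (tcp_to_tips is the distance from the TCP to the fingertips, in m); z points along the fingers, y is the line along which they close (so a half turn about z gives the same grasp; the last joint's range is limited). The gripper opens to 88 mm and grips with 3 to 60 N. Pads are 20 mm wide; open, the fingers measure 115 mm over their backs; the gripper's body (75 mm by 178 mm) begins 61 mm behind the grasp point.
Start: joints at [-1.246, 0.091, 1.231, -0, 1.82, -0.057], TCP at [0.224, -0.557, 0.231] pointing down, gripper open.
Joint ranges: [-2.87, 2.87], [-0.86, 2.18], [0.17, 2.46], [-1.51, 4.65], [0.06, 2.69], [-2.65, 2.65]. Speed limits (rad/s): [2.57, 2.57, 3.01, 3.14, 3.14, 3.14].

## Interface

Orientations are given as a unit quaternion [w, x, y, z].
In Python, from bench import * gives the robot as it stands. Calls block until the motion is done:
- move_to(position, orientation): joint-space move of the TCP to a pose.
- move_l(position, speed=0.15, orientation=None): straight line of the TCP; orientation=None keeps the orientation; speed is the mean speed in m/s.
- movej(angles): joint-space move.
- gripper_open() and close(): open the fingers fully, or close them until they stop; the grip force is fixed at half the most.
- hold(seconds).
- inverse_kinematics(position, orientation): joint angles nearest the present ones, or None.
- state(): the state.
- get_image(name): name is "scene" or "top" or "wrist"; returns a dict with "frame" (400x640x3 uint8, blue, green, red), "depth" (400x640 float32, m along the optical axis (not along the pixel's ray), 0 where there is no reading), "camera_matrix" (3x3 intrinsics, pixels), "k1" (the pictures are not rectified: a ray, as slopes to the right and down, at radius r is drawn at 1 + k1 r^2 times it, then the intrinsics apply), "view" (4x4, takes a point from world to camera coordinates). Camera axes: x right, y up, looking along -z (the intrinsics and any distortion apply to the point x, -y, -z); pixel columns grow to the right and rows downward; lengths in m; the calibration is good to about 2 mm. A picture is of the moment at which its call begins.
A pose or a line that the arm cannot do raises IKError and nothing moves.
- job_done(): hands the job in; it is judged then, once.
The state is a dict: "time": time; "joint_pos": joint angles; "dq": joint speeds; "joint_torque": joint torques, N m; "ee_pos": TCP position; "ee_rot": TCP orientation; "ft_force": force on the tool from outside, world axes, zero at the start; "moment": the same for the moment, N m; "finger_gap": finger opening in m; "finger_force": force on a finger pad.
Only numpy, scipy, OpenCV 4.12 (cv2) and the standard library are available. Lean on these libraries where they do the work, as an engineer would, in place of code of your own. Each camera call takes 0.05 s, during which the arm holds its last target. There are 200 camera calls.

## Working session

There is one attempt and no reset: what is moved stays moved. The work goes in short steps, each a Python script; the robot and the scene stay as the last script left them, time stands still between calls to the robot, and variables do not carry over. Pictures are saved under pics/ and viewed, at most 10 in all, crops included, and the job is handed in when it is done.

```bash
mkdir -p pics; ls
cat > h.py <<'E'
from bench import *
import numpy as np, cv2
def world(im,u,v,d=None):
    K=np.array(im["camera_matrix"]);k1=im["k1"]
    xd=(u-K[0,2])/K[0,0];yd=(v-K[1,2])/K[1,1];x,y=xd,yd
    for _ in range(20):
        s=1+k1*(x*x+y*y);x,y=xd/s,yd/s
    if d is None:d=im["depth"][int(round(v)),int(round(u))]
    return (np.linalg.inv(np.array(im["view"]))@np.array([x*d,-y*d,-d,1]))[:3]
def cloud(im):
    K=np.array(im["camera_matrix"]);k1=im["k1"];D=im["depth"]
    v,u=np.mgrid[0:400,0:640]
    xd=(u-K[0,2])/K[0,0];yd=(v-K[1,2])/K[1,1];x,y=xd.copy(),yd.copy()
    for _ in range(20):
        s=1+k1*(x*x+y*y);x,y=xd/s,yd/s
    P=np.stack([x*D,-y*D,-D,np.ones_like(D)],-1)
    return (P@np.linalg.inv(np.array(im["view"])).T)[...,:3]
def snap(c,n):
    im=get_image(c);cv2.imwrite("pics/%s.png"%n,im["frame"]);np.savez("pics/%s.npz"%n,**{k:np.array(x) for k,x in im.items()});return im
def load(n): return dict(np.load("pics/%s.npz"%n))
def q(yaw):  # tool down, tool x at yaw... x axis=(c,s), y=(s,-c)
    return [0.0,float(np.cos(yaw/2)),float(np.sin(yaw/2)),0.0]
E
python3 - <<'E'
from h import *
s=state();print({k:np.round(v,3) for k,v in s.items()})
for c in("scene","top"):
    im=snap(c,c+"0");print(c,np.round(im["view"],3).tolist(),im["k1"],im["camera_matrix"])
E
```

```text
pics
{'time': np.float64(0.0), 'joint_pos': array([-1.246,  0.092,  1.232, -0.   ,  1.82 , -0.057]), 'dq': array([ 0.   , -0.002, -0.001,  0.001, -0.   , -0.001]), 'joint_torque': array([ 1.0000e-03, -4.4645e+01, -4.0644e+01,  7.0000e-02,  2.9000e-02,
       -0.0000e+00]), 'ee_pos': array([ 0.223, -0.557,  0.23 ]), 'ee_rot': array([-0.001,  0.982,  0.19 , -0.   ]), 'ft_force': array([-0.042,  0.281, -0.054]), 'moment': array([-0.033, -0.018, -0.003]), 'finger_force': np.float64(0.0), 'finger_gap': np.float64(0.088)}
scene [[-0.519, -0.855, -0.012, 0.452], [0.477, -0.301, 0.826, -0.257], [-0.709, 0.423, 0.564, -0.613], [0.0, 0.0, 0.0, 1.0]] 0.017402035600825573 [[397.66859911   0.         322.35983571]
 [  0.         397.66859911 197.15450109]
 [  0.           0.           1.        ]]
top [[0.016, -0.999, -0.031, 0.201], [0.986, 0.011, 0.167, -0.568], [-0.167, -0.034, 0.985, -0.839], [0.0, 0.0, 0.0, 1.0]] -0.03133782167025201 [[420.74339026   0.         322.82098185]
 [  0.         420.74339026 196.69592045]
 [  0.           0.           1.        ]]
```

View pics/top0.png

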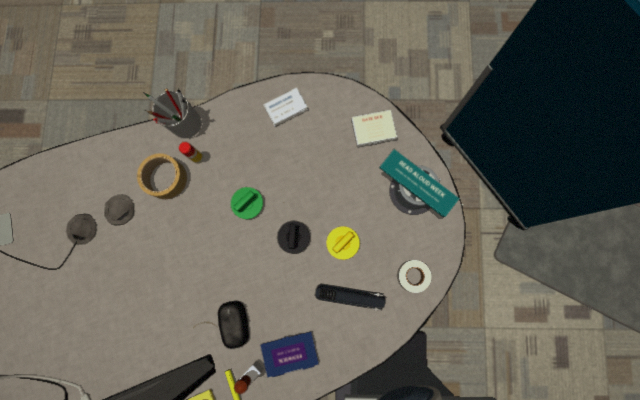

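View pics/scene0.png

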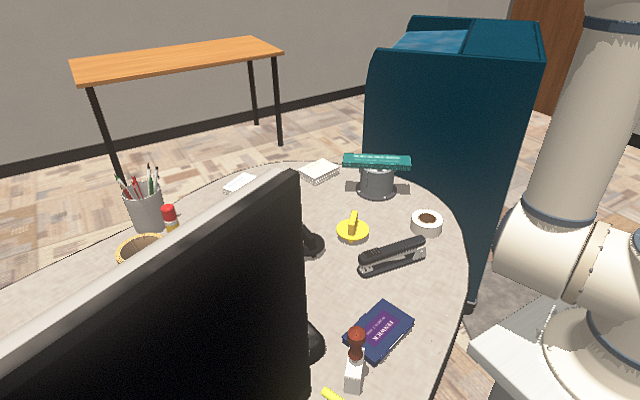

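The top view shows the black lid at (293,237), with its bar near vertical in the image. Green (247,203) and yellow (342,243) are the look-alikes. The teal pack is at (419,182) over the canister at about (410,193), the stapler at (350,296), the roll at (415,276) and the slip block at (374,127). The scene view shows a tall blue cabinet just beyond the canister.

```bash
python3 - <<'E'
from h import *
for n in("top0","scene0"):
    im=load(n);P=cloud(im);hsv=cv2.cvtColor(im["frame"],cv2.COLOR_BGR2HSV);F=im["frame"]
    inb=(P[...,0]>.3)&(P[...,0]<.85)&(abs(P[...,1])<.45)&(im["depth"]>0)
    # bookmarks: high points
    m=inb&(P[...,2]>.08)&(P[...,2]<.105)&(hsv[...,0]>80)&(hsv[...,0]<100)&(hsv[...,1]>100)
    if n=="top0": m[:, :370]=0;m[:,465:]=0
    else: m[:150]=0;m[172:]=0;m[:,:335]=0;m[:,415:]=0
    Q=P[m];print(n,"pack",len(Q),Q.mean(0),np.median(Q[:,2]))
    r=cv2.minAreaRect(Q[:,:2].astype(np.float32)*1000);print(r,cv2.boxPoints(r).tolist())
im=load("top0");P=cloud(im);Z=P[...,2]
# lid
m=np.zeros(Z.shape,bool);m[215:258,272:315]=1
for lo,hi in((.012,.025),(.04,.06)):
    Q=P[m&(Z>lo)&(Z<hi)];print("lid",lo,len(Q),np.median(Q[:,2]),cv2.minAreaRect(Q[:,:2].astype(np.float32)*1000), cv2.minEnclosingCircle(Q[:,:2].astype(np.float32)*1000))
print(np.round(Z[185:225:4,384:440:4]*1000).astype(int))
m[:]=0;m[170:225,375:445]=1
Q=P[m&(Z>.066)&(Z<.082)];print("can rim",len(Q),Q.min(0),Q.max(0))
Q=P[m&(Z>.005)&(Z<.03)];print("foot",len(Q),Q.min(0),Q.max(0))
for nm,(u,v) in dict(stap=(350,296),roll=(425,276),slip=(374,127),desk=(200,250),yel=(342,243),green=(247,203)).items():print(nm,world(im,u,v).round(3))
c=(P[...,1]<-.2)&(P[...,0]<1)&(Z>.12)&(im["depth"]>0);Q=P[c];print("cab",Q.min(0),Q.max(0))
for x in(.4,.5,.6,.7,.8):
    k=c&(abs(P[...,0]-x)<.02); print(x,P[k][:,1].max() if k.any() else None, P[k][:,2].max() if k.any() else None)
E
python3 - <<'E'
import sys;sys.path.insert(0,'.')
import cv2,os
os.chdir('.')
a=cv2.imread("pics/top0.png");s=cv2.imread("pics/scene0.png")
A=cv2.resize(a[140:230,370:470],(500,450),interpolation=cv2.INTER_CUBIC);B=cv2.resize(a[207:267,263:323],(300,300),interpolation=cv2.INTER_CUBIC)
import numpy as np
C=np.zeros((450,800,3),np.uint8);C[:,:500]=A;C[:300,500:]=B;cv2.imwrite("pics/crop0.png",C)
E
```

```text
top0 pack 1693 [0.58761648 0.01459673 0.0926633 ] 0.09289005979624387
((590.0869750976562, 13.885612487792969), (163.30723571777344, 48.338871002197266), 52.19615936279297) [[520.93994140625, -35.81515121459961], [559.1331787109375, -65.4449462890625], [659.2340087890625, 63.58637619018555], [621.040771484375, 93.21617126464844]]
scene0 pack 551 [0.58356738 0.01612223 0.0902394 ] 0.09065072757420928
((588.8980712890625, 15.786552429199219), (163.953125, 52.464820861816406), 52.103233337402344) [[517.84423828125, -32.78968048095703], [559.2452392578125, -65.01570892333984], [659.951904296875, 64.36278533935547], [618.5509033203125, 96.58881378173828]]
lid 0.012 666 0.020519077214075532 ((482.4775695800781, 273.516357421875), (70.48023986816406, 70.1743392944336), 66.42420196533203) ((482.6741943359375, 273.52178955078125), 35.895442962646484)
lid 0.04 174 0.051827251993047 ((481.8050842285156, 273.404296875), (14.339613914489746, 50.7320556640625), 87.32696533203125) ((481.77593994140625, 272.196533203125), 25.774208068847656)
[[ 1  1  8 38 78 90 90 92 92 93 93 94 93 95]
 [ 0  2  8 39
[... 193 characters left out ...]
69 70 56 82 92 91]
 [ 1  0  0  3  9 10  6  7  6  6  6  5 -1 92]
 [ 3 -2  3  1  3  1  7  6  6  5  1  1 -1 -1]
 [ 0  2  0  0  0  1  2 -3  1 -1 -1  1  0  1]
 [ 0  1  0  3  0  3  2  0  2  5  0  1  2  2]]
can rim 322 [ 0.52387787 -0.03435334  0.06621111] [0.62078271 0.07600015 0.08191895]
foot 392 [ 0.51515801 -0.05959115  0.0050001 ] [0.62285239 0.0940538  0.02957106]
stap [0.361 0.15  0.048]
roll [ 0.403 -0.007  0.029]
slip [0.729 0.098 0.026]
desk [0.451 0.48  0.004]
yel [0.468 0.167 0.052]
green [0.552 0.373 0.035]
cab [ 0.79519697 -0.43378597  0.12006353] [ 0.9812687  -0.29123094  0.22949053]
0.4 None None
0.5 None None
0.6 None None
0.7 None None
0.8 -0.41248126409733066 0.15049286496445147
```

View pics/crop0.png

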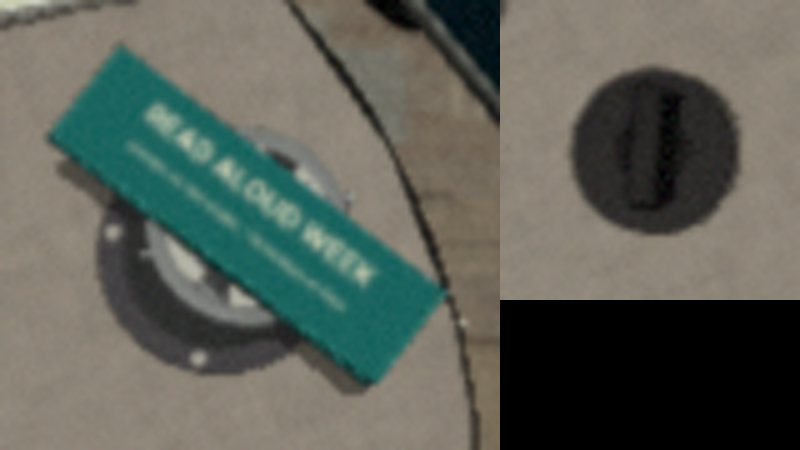

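```bash
cat >> h.py <<'E'
def st(t=""):
    s=state();print(t,round(float(s["time"]),2),"p",np.round(s["ee_pos"],4),"yaw",round(float(2*np.arctan2(s["ee_rot"][2],s["ee_rot"][1])),4),"F",np.round(s["ft_force"],1),"M",np.round(s["moment"],2),"gap",round(float(s["finger_gap"]),4),"ff",round(float(s["finger_force"]),1),"j6",round(float(s["joint_pos"][5]),2));return s
E
python3 - <<'E'
from h import *
y=np.radians(52.15)
move_to([.5895,.015,.18],q(y));st()
move_l([.5895,.015,.087],.12);st("down")
close();st("closed")
move_l([.5895,.015,.18],.15);st("up")
move_to([.64,.31,.15],q(np.pi/2));st("over")
snap("top","top1")
move_l([.64,.31,.022],.12);st("low")
E
```

```text
2.52 p [0.5896 0.0141 0.1801] yaw 0.9088 F [ 0.4 -0.5 -0.2] M [-0.03 -0.07  0.05] gap 0.0878 ff 0.0 j6 0.63
down 3.44 p [0.59   0.0149 0.088 ] yaw 0.9101 F [-0.4  0.3  0.3] M [-0.05 -0.06  0.02] gap 0.088 ff 0.0 j6 0.63
closed 4.14 p [0.5896 0.015  0.0871] yaw 0.9102 F [ 0.6 -0.2 -0.1] M [-0.07 -0.09  0.05] gap 0.0477 ff 30.0 j6 0.63
up 4.91 p [0.5891 0.015  0.1788] yaw 0.9101 F [ 0.1  0.2 -1.1] M [-0.06  0.02  0.03] gap 0.048 ff 30.0 j6 0.63
over 6.06 p [0.6404 0.3086 0.1502] yaw 1.5688 F [ 0.4  0.4 -0.3] M [-0.01 -0.06 -0.02] gap 0.0477 ff 30.0 j6 0.4
low 7.33 p [0.6407 0.3103 0.0234] yaw 1.5708 F [-0.  -0.  -0.8] M [-0.03 -0.09 -0.05] gap 0.0477 ff 30.0 j6 0.4
```

```bash
python3 - <<'E'
from h import *
z=.018
while z>.0085:
    move_l([.64,.31,z],.05)
    s=state()
    if s["ft_force"][2]>4: break
    z-=.0015
st("touch")
gripper_open();hold(.2);move_l([.64,.31,.17],.2);st("rel")
move_to([.53,.01,.24],q(1.571));hold(.2);st("over can")
im=snap("wrist","w2")
move_to([.5,.28,.24],q(0));hold(.2)
snap("wrist","w3");snap("top","top2")
im=load("w2");print(np.round(np.linalg.inv(im["view"]),3).tolist(),im["k1"],im["camera_matrix"])
E
python3 - <<'E'
import cv2,numpy as np
import os;os.chdir('.')
a=cv2.imread("pics/w2.png");b=cv2.imread("pics/w3.png");t=cv2.imread("pics/top2.png")
C=np.zeros((600,800,3),np.uint8);C[:250,:400]=cv2.resize(a,(400,250),interpolation=cv2.INTER_AREA);C[:250,400:]=cv2.resize(b,(400,250),interpolation=cv2.INTER_AREA)
C[250:600,:560]=cv2.resize(t,(560,350),interpolation=cv2.INTER_AREA)
cv2.imwrite("pics/mix.png",C)
E
```

```text
touch 8.82 p [0.6401 0.3101 0.0121] yaw 1.5708 F [-2.8 -1.3  6.4] M [-0.29  0.47 -0.  ] gap 0.0476 ff 30.0 j6 0.4
rel 10.76 p [0.6395 0.3098 0.1681] yaw 1.5708 F [-0.2  0.8 -0.5] M [-0.02 -0.09  0.04] gap 0.0878 ff 0.0 j6 0.4
over can 12.2 p [0.5303 0.0109 0.2394] yaw 1.5724 F [-0.2 -0.5 -0.5] M [-0.03 -0.12  0.  ] gap 0.0875 ff 0.0 j6 -0.05
[[1.0, -0.002, 0.002, 0.529], [0.001, 0.965, 0.263, 0.083], [-0.003, -0.263, 0.965, 0.393], [0.0, 0.0, 0.0, 1.0]] -0.02870289363806458 [[298.72466491   0.         320.52628595]
 [  0.         298.72466491 197.9830651 ]
 [  0.           0.           1.        ]]
```

View pics/mix.png

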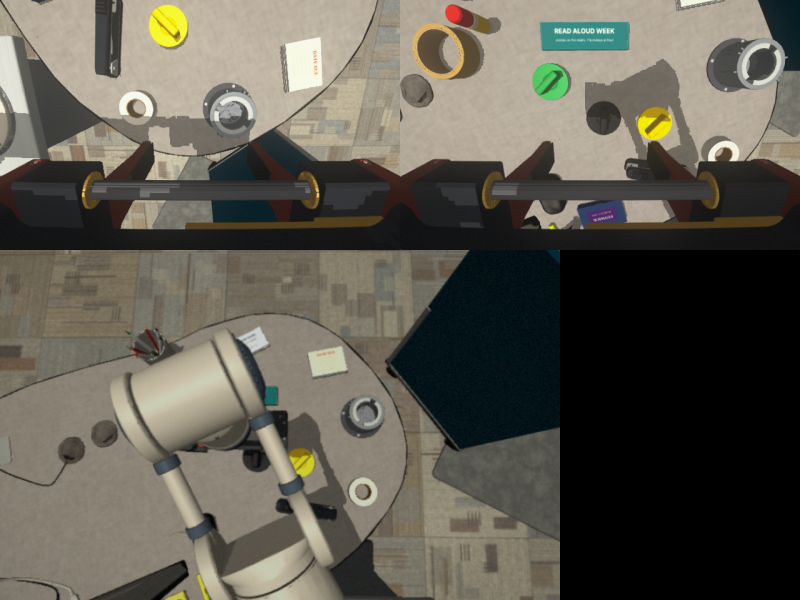

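The wrist and top views show the pack lying flat at its place. The mouth is now open, at about (415,187) in top2 and (368,180) in w2. I'll rectify these to a metric plan view at rim height.

```bash
cat > plan.py <<'E'
from h import *
def plan(im,cx,cy,z,half=.06,n=400):
    a=np.linspace(half,-half,n)
    X,Y=np.meshgrid(cx+a,cy+a,indexing="ij") # rows: x down from high, cols: y from high(left)
    P=np.stack([X,Y,np.full_like(X,z),np.ones_like(X)],-1)@np.array(im["view"]).T
    x=P[...,0]/-P[...,2];y=-P[...,1]/-P[...,2];s=1+im["k1"]*(x*x+y*y);K=im["camera_matrix"]
    return cv2.remap(im["frame"],(K[0,0]*x*s+K[0,2]).astype(np.float32),(K[1,1]*y*s+K[1,2]).astype(np.float32),cv2.INTER_CUBIC)
E
python3 - <<'E'
from plan import *
from scipy.optimize import least_squares
for n in("top1","top2","w2","w3"):
    im=load(n);P=cloud(im);r=np.hypot(P[...,0]-.575,P[...,1]-.018)
    m=(im["depth"]>0)&(r<.055)&(P[...,2]>.069)&(P[...,2]<.083)
    Q=P[m];
    if len(Q)<50: print(n,len(Q));continue
    h=cv2.convexHull(Q[:,:2].astype(np.float32))[:,0]
    print(n,len(Q),"z",np.median(Q[:,2]),"mean",Q[:,:2].mean(0),"encl",cv2.minEnclosingCircle(h))
    f=lambda p:np.hypot(h[:,0]-p[0],h[:,1]-p[1])-p[2]
    print(least_squares(f,[.575,.018,.042],loss="soft_l1",f_scale=.002).x)
cv2.imwrite("pics/plan.png",np.hstack([plan(load("top2"),.575,.018,.075),plan(load("w2"),.575,.018,.075)]))
E
```

```text
top1 792 z 0.07651944444183384 mean [0.58685044 0.01180706] encl ((0.5883954167366028, 0.0107642887160182), 0.04641193896532059)
[0.58812636 0.0117167  0.04185859]
top2 792 z 0.07630502033512188 mean [0.58688072 0.01177139] encl ((0.5882920026779175, 0.01092696562409401), 0.04633919894695282)
[0.58786482 0.01221681 0.04194158]
w2 2721 z 0.07429561379118149 mean [0.58565503 0.01329407] encl ((0.5862528681755066, 0.011467485688626766), 0.046038150787353516)
[0.58565029 0.01257429 0.04237864]
w3 3440 z 0.07432538032887473 mean [0.58693705 0.01400001] encl ((0.5860716104507446, 0.01158167328685522), 0.046968139708042145)
[0.58591703 0.0127499  0.04262972]
```

View pics/plan.png

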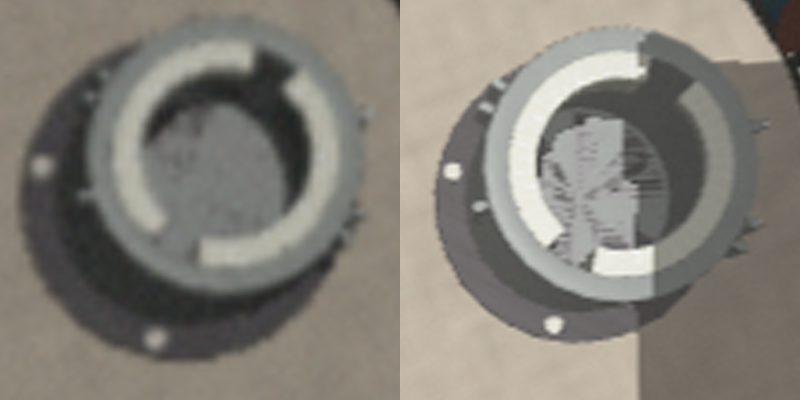

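In the plan views (0.3 mm/px), the notches are at (273,68)/(181,243) in top2 and (268,72)/(177,256) in w2. That gives a notch axis of about -27° and half ribs at about -72°. The rim centre is near (0.587, 0.012). I'll take matched close wrist views of the canister and lid so that calibration bias cancels.

```bash
python3 - <<'E'
from plan import *
def look(c,yaw,z,n):
    p=np.array(c)-.03*np.array([np.cos(yaw),np.sin(yaw)])
    move_to([*p,z],q(yaw));hold(.3);s=st(n);snap("wrist",n)
C=(.587,.0122)
look((.4822,.2735),np.radians(177.3),.134,"L")
look(C,np.radians(153),.19,"A")
look(C,np.radians(-27),.19,"B")
E
python3 - <<'E'
from plan import *
from scipy.optimize import least_squares
def fit(Q,r0):
    h=cv2.convexHull(Q[:,:2].astype(np.float32))[:,0];c=np.median(Q[:,:2],0)
    return least_squares(lambda p:np.hypot(h[:,0]-p[0],h[:,1]-p[1])-p[2],[*c,r0],loss="soft_l1",f_scale=.001).x
im=load("L");P=cloud(im);r=np.hypot(P[...,0]-.482,P[...,1]-.2735);ok=im["depth"]>0
Q=P[ok&(r<.045)&(P[...,2]>.014)&(P[...,2]<.026)];print("flange z",np.median(Q[:,2]),len(Q),fit(Q,.036))
Q=P[ok&(r<.035)&(P[...,2]>.044)&(P[...,2]<.058)];print("bar z",np.median(Q[:,2]),cv2.minAreaRect(Q[:,:2].astype(np.float32)*1000))
for n in "AB":
    im=load(n);P=cloud(im);r=np.hypot(P[...,0]-.587,P[...,1]-.012);ok=im["depth"]>0
    Q=P[ok&(r<.055)&(P[...,2]>.071)&(P[...,2]<.08)];print(n,"rim z",np.median(Q[:,2]),len(Q),fit(Q,.042))
cv2.imwrite("pics/planAB.png",np.hstack([plan(load(n),c[0],c[1],z,.05) for n,c,z in(("A",(.587,.0122),.075),("B",(.587,.0122),.075))]))
E
```

```text
L 17.27 p [0.5122 0.2721 0.1341] yaw 3.0944 F [-0.5  0.6  0.3] M [ 0.01 -0.21 -0.03] gap 0.0876 ff 0.0 j6 -1.09
A 18.77 p [ 6.136e-01 -4.000e-04  1.899e-01] yaw 2.672 F [-0.3 -0.1  0.6] M [ 0.05 -0.11 -0.01] gap 0.0879 ff 0.0 j6 -1.16
B 21.8 p [0.5603 0.0258 0.19  ] yaw -0.4711 F [0.8 0.1 0. ] M [0.06 0.01 0.05] gap 0.0879 ff 0.0 j6 2.03
flange z 0.018621504384972898 3669 [0.4794632  0.27371619 0.03536982]
bar z 0.05022713745697743 ((479.6953125, 273.43072509765625), (13.264047622680664, 51.00051498413086), 87.6319351196289)
A rim z 0.07437208838097703 3887 [0.58574744 0.01191008 0.04175182]
B rim z 0.07451626408697376 3908 [0.58576356 0.01053294 0.04194622]
```

View pics/planAB.png

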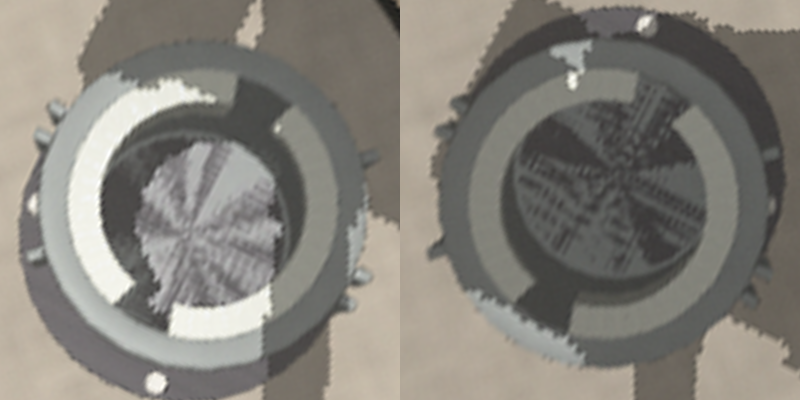

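In both plan views the notches line up: A (263,92)/(150,312) and B (262,95)/(147,318) give an axis of -27.2°. The A/B average puts the mouth centre at (0.5858, 0.0112) and the rim at 74.5 mm. The lid is at (0.4796, 0.273) with its bar at -2.4° and its top at 50 mm. All of this matches the given sizes.

```bash
python3 - <<'E'
from h import *
y0=np.radians(177.6);y1=np.radians(152.8)
move_to([.4796,.273,.12],q(y0));hold(.1)
move_l([.4796,.273,.032],.12);hold(.1);st("at lid")
close();st("gripped")
move_l([.4796,.273,.16],.15);st("up")
move_to([.5858,.0112,.16],q(y1));hold(.2)
move_l([.5858,.0112,.116],.12);hold(.2);st("over mouth")
snap("wrist","W5");snap("top","top5");snap("scene","sc5")
E
python3 - <<'E'
import cv2,numpy as np,os;os.chdir('.')
a=cv2.imread("pics/W5.png");b=cv2.imread("pics/sc5.png")
C=np.zeros((500,800,3),np.uint8);C[:250,:400]=cv2.resize(a,(400,250),interpolation=cv2.INTER_AREA);C[:,400:]=cv2.resize(b[110:235,330:430],(400,500),interpolation=cv2.INTER_CUBIC)
cv2.imwrite("pics/m5.png",C)
E
```

```text
at lid 25.55 p [0.4803 0.2733 0.0333] yaw 3.0997 F [ 0.7  0.8 -0.8] M [ 0.02 -0.16 -0.02] gap 0.0878 ff 0.0 j6 -1.07
gripped 26.68 p [0.4796 0.273  0.032 ] yaw 3.0997 F [-0.4  0.1 -0.5] M [ 0.09 -0.15  0.05] gap 0.0139 ff 30.0 j6 -1.07
up 27.68 p [0.4791 0.2728 0.1586] yaw 3.0997 F [ 0.  -0.3 -1.1] M [ 0.05 -0.07  0.01] gap 0.0136 ff 30.0 j6 -1.07
over mouth 29.68 p [0.5864 0.0112 0.1173] yaw 2.6669 F [ 0.1 -0.1 -0.7] M [ 0.08 -0.16 -0.06] gap 0.0138 ff 30.0 j6 -1.13
```

View pics/m5.png

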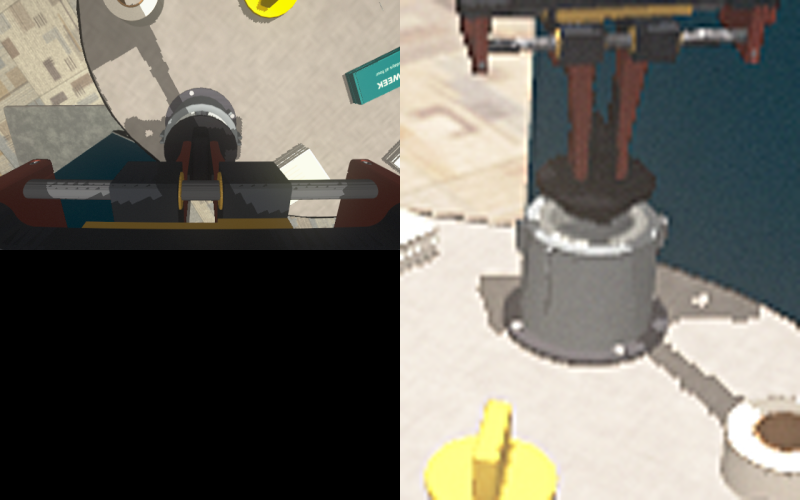

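The crops show the lid held level and centred above the mouth, at about (597,200) in the right-hand view. I'll lower it under force watch.

Run:
```python
from h import *
z=.108
while z>.0915:
    move_l([.5858,.0112,z],.06)
    s=state()
    if s["ft_force"][2]>8: break
    z-=.0015
st("z cmd %.4f"%z)
```

```text
z cmd 0.0915 32.62 p [0.5858 0.0112 0.093 ] yaw 2.6668 F [-0.2 -0.3 -0.2] M [ 0.02 -0.19  0.03] gap 0.0137 ff 30.0 j6 -1.13
```

Run:
```python
from h import *
z=.0925
while z>.088:
    move_l([.5858,.0112,z],.05);hold(.05)
    s=st("%.4f"%z)
    if s["ft_force"][2]>4: break
    z-=.0007
```

```text
0.0925 32.92 p [0.5858 0.0112 0.093 ] yaw 2.6668 F [-1.  -0.7  3.3] M [ 0.01  0.23 -0.01] gap 0.0138 ff 30.0 j6 -1.13
0.0918 33.22 p [0.5859 0.0111 0.093 ] yaw 2.6668 F [-3.5 -0.2  6.4] M [ 0.03  0.5  -0.01] gap 0.0138 ff 30.0 j6 -1.13
```

The flange seats at TCP z 0.093, exactly as predicted. Now I'll turn it clockwise in small steps.

Run:
```python
from h import *
for a in range(5,46,5):
    y=np.radians(152.8-a)
    move_to([.5858,.0112,.0927],q(y));s=st(a)
    if abs(s["moment"][2])>1.5 or np.linalg.norm(s["ft_force"])>25: print("stop");break
hold(.4);st("end");snap("scene","sc6");im=snap("wrist","w6");snap("top","top6")
a=cv2.imread("pics/w6.png");b=cv2.imread("pics/sc6.png")
C=np.zeros((500,800,3),np.uint8);C[:250,:400]=cv2.resize(a[150:350,160:480],(400,250));C[:,400:]=cv2.resize(b[110:235,330:430],(400,500),interpolation=cv2.INTER_CUBIC)
C[250:,:400]=cv2.resize(cv2.imread("pics/top6.png"),(400,250),interpolation=cv2.INTER_AREA)
cv2.imwrite("pics/m6.png",C)
```

```text
5 33.47 p [0.586  0.0113 0.0929] yaw 2.5817 F [0.  0.1 2.7] M [ 0.02  0.02 -0.03] gap 0.0139 ff 30.0 j6 -1.05
10 33.72 p [0.586  0.0112 0.093 ] yaw 2.496 F [ 0.2 -0.1  3.6] M [-0.02 -0.09 -0.08] gap 0.0138 ff 30.0 j6 -0.96
15 33.97 p [0.586  0.0112 0.093 ] yaw 2.4095 F [ 0.3 -0.2  3.7] M [-0.04 -0.08 -0.07] gap 0.0141 ff 30.0 j6 -0.88
20 34.22 p [0.5859 0.0112 0.093 ] yaw 2.3225 F [-0.2 -0.5  4.3] M [-0.05 -0.04 -0.12] gap 0.0137 ff 30.0 j6 -0.79
25 34.47 p [0.5859 0.0112 0.093 ] yaw 2.2353 F [0.9 0.  4.3] M [-0.06 -0.06 -0.07] gap 0.0139 ff 30.0 j6 -0.7
30 34.72 p [0.5859 0.0112 0.093 ] yaw 2.1482 F [-0.4 -0.   5.8] M [-0.05 -0.13 -0.17] gap 0.0142 ff 30.0 j6 -0.62
35 34.97 p [0.5859 0.0112 0.093 ] yaw 2.0611 F [1.  0.4 5.6] M [-0.04 -0.07 -0.06] gap 0.0135 ff 30.0 j6 -0.53
40 35.22 p [0.586  0.0113 0.093 ] yaw 1.9739 F [-1.3  0.4  4.3] M [-0.03 -0.11 -0.07] gap 0.0139 ff 30.0 j6 -0.44
45 35.47 p [0.5859 0.0112 0.093 ] yaw 1.8866 F [-0.2  0.2  5.1] M [-0.07 -0.03 -0.11] gap 0.0141 ff 30.0 j6 -0.35
end 35.87 p [0.5859 0.0112 0.093 ] yaw 1.887 F [0.9 0.2 4.8] M [-0.05 -0.03 -0.08] gap 0.0136 ff 30.0 j6 -0.36
```

View pics/m6.png

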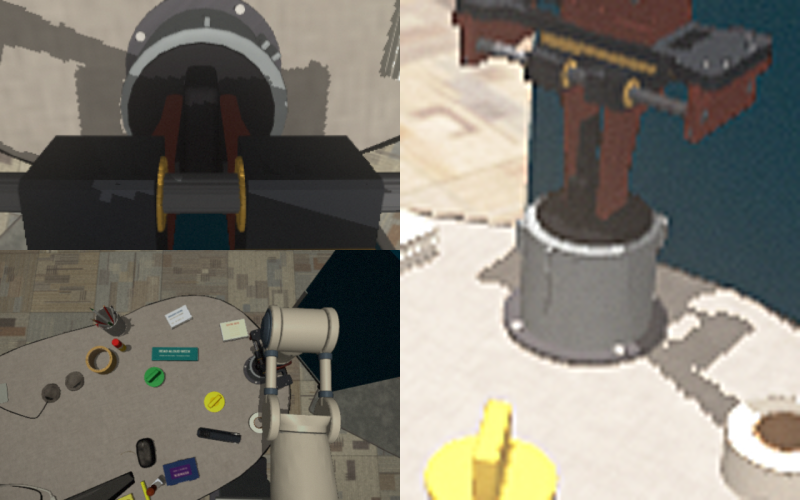

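The crops show the flange flush on the rim and the bar pointing at the single rib at (207,20), with the double rib off to the side at (270,45). The pack, stapler, roll and slip block are all in place.

```bash
python3 -c "
from bench import *
print(job_done())"
```

```text
the job is handed in; nothing more can be done
None
```

I handed the job in at about 36 s of the 58 s allowed: the pack is flat on the desk, and the lid is seated, turned 45° clockwise to the single rib short of the click, and still gripped at 30 N; no verdict was returned.

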